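# Roll the rolling pin onto its parking band

### The arm

A 6-joint arm with a two-finger parallel gripper is mounted at the origin on the work surface. World frame = base frame: x ahead of the robot, y to its left, z up, the work surface at z = 0. Lengths are in m, angles in degrees, forces in N, time in s.
With the tool pointing down it reaches from about 0.325 to 0.9 m from the base axis. Payload 6.1 kg.
Tool frame: the origin (TCP) lies on the centre line of the jaws, within the pads' length; the fingertips stand 8 mm ahead of it and the grasp point (between the pads) lies 11 mm behind it (robot.tip_extent is the distance from the TCP to the fingertips, in m); z points along the fingers, y is the direction in which the jaws open and shut (so a half turn about z gives the same grasp; the last joint's range is limited). The gripper opens to 87 mm and grips with 3 to 60 N. Pads are 19 mm wide; open, the fingers measure 117 mm over their backs; the gripper's body (75 mm by 190 mm) begins 51 mm behind the grasp point.
Start: joints at [-71.74, 12.628, 87.462, -0, 79.91, -7.225], TCP at [0.269, -0.564, 0.231] pointing down, gripper open.
Joint ranges: [-170.65, 170.65], [-52.31, 119.04], [5.05, 147.46], [-71.25, 251.25], [11.57, 151.72], [-153.62, 153.62]. Speed limits (degrees/s): [147.25, 147.25, 172.46, 180, 180, 180].

### API

Orientations are given as [roll, pitch, yaw] about the fixed x, y, z axes, in that order (R = Rz(yaw) Ry(pitch) Rx(roll)).
In Python, from bench import robot gives the robot as it stands.
- The arm moves only by the tool jog_arm, never from a script. Its argument "rows" is a list of rows, each an object of numbers: "dx", "dy", "dz": the shift along the tool's x, y, z in units of 50 mm (1.0 is 50 mm); "ax", "ay", "az": the turn, a rotation vector about the tool's x, y, z in units of 5 degrees (1.0 is 5 degrees); "claw": the gripper's target within -1 to 1 (fully open at 1, half-way at 0, shut at -1). In form: [{"dx": .., "dy": .., "dz": .., "ax": .., "ay": .., "az": .., "claw": ..}, ...]. A call has 1 to 12 rows; each row is the pose to reach, as a shift and turn from the pose commanded when the call began, along the tool's axes at that moment; what a row does not reach only later rows make up. A row lasts 1/10 s, in which the tool goes at most 50 mm and 8.59 degrees, less where a joint would pass 70% of its speed; a pose out of reach is approached as far as the arm can. A call with a gripper value outside its range is refused whole. The fingers move at their own pace and stop on an object; "newtons" is the grip in N (left out, the last holds). Time passes only in rows, so rows that repeat a pose let the fingers close. It gives the time, the measured TCP pose, the force and the opening at its end, in the units of the state.
- robot.read_state(): the state, without advancing time (a new reading comes with each control period).
- robot.camera(name): name is "scene" or "top"; returns a dict with "pixels" (400x640x3 uint8, red, green, blue), "depth" (400x640 float32, m along the optical axis (not along the pixel's ray), 0 where there is no reading), "fx", "fy", "cx", "cy" (pixels), "rvec" (rotation vector, rad) and "tvec" (3), from world to camera coordinates, as OpenCV has them. Camera axes: x right, y down, z forward; pixel columns grow to the right and rows downward; lengths in m; the calibration is good to about 2 mm. A picture is of the moment at which its call begins.
- robot.job_done(): hands the job in, once; it reports no verdict.
The state is a dict: "time_s": time; "joints": joint angles; "dq": joint speeds; "effort": joint torques, N m; "ee_pos": TCP position; "orientation": TCP orientation; "contact_force": force on the tool from outside, world axes, zero at the start; "ft_torque": the same for the moment, N m; "finger_gap": finger opening in m.
Only numpy, scipy, OpenCV 4.12 (cv2) and the standard library are available. Lean on these libraries where they do the work, as an engineer would, in place of code of your own. Each camera call takes 0.05 s, during which the arm holds its last target. There are 200 camera calls.

### The job

Clear the working area of the red chopping board: with your fingertips on top of the wooden rolling pin, push the top so that the pin rolls sideways across the board (repeat the push if needed) and comes to rest with its whole barrel over the blue band, lying along it. Do not push it from low behind, grip it or lift it, do not slide it without rolling, and leave everything else where it is.

Things in the scene. Friction and masses are not known exactly. Their poses are not given: they have to be found in the camera images.
- board: Fixed red plastic chopping board, 360 (own x) x 460 (own y) x 15 mm thick, fixed to the worktop. Origin at the centre of its underside, on the worktop (z = 0); z up. Its top is 15 mm above the worktop. It may be turned by up to about 15 degrees.
- band: Blue flat band painted across the board, 330 mm long (own x) and 80 mm wide (own y), under 1 mm thick, nothing to bump into. Origin at its centre, on the board's top; z up. It lies to the left or the right of the pin (the board's +y or -y), its centre line 58 to 110 mm from the pin's axis.
- pin: Loose wooden rolling pin, 0.25 to 0.5 kg: pale barrel 50 mm in diameter, 200 mm long, a thinner dark handle 64 mm long at each end. Origin mid-barrel on its axis, 40 mm above the worktop; the barrel's top is at 65 mm. Own x along the pin, within 3 degrees of the band's x; own z up at the start, turning as it rolls. Under a fingertip on its top it rolls at half the fingertip's speed; let go, it stays.
- pin_end_a (a point): Centre of the barrel's end face on the pin's own +x side, 100 mm from the pin's origin, on the axis.
- pin_end_b (a point): Centre of the barrel's end face on the pin's own -x side, 100 mm from the pin's origin, on the axis.
- steel_bowl: Bystander: small open steel bowl, 84 mm across, 45 mm tall, standing on the board near its +y end. Origin at the centre of its underside. Leave it.
- shaker: Bystander: aluminium flour shaker with dark domed cap, 54 mm across, 90 mm tall, standing on the board near its -y end. Origin at the centre of its underside. Leave it.
- purple_bowl: Bystander: purple bowl, 150 mm across, 65 mm tall, on the worktop to the left. Origin at the centre of its underside.
- oil_bottle: Bystander: green glass bottle, 68 mm across, 230 mm tall, on the worktop far right. Origin at the centre of its underside.
- tin: Bystander: steel food tin with red label, 74 mm across, 110 mm tall, upright on the worktop to the right. Origin at the centre of its underside.
- spatula: Bystander: spatula with black handle lying on the worktop to the left. Origin on its underside.
- scraper: Bystander: steel dough scraper, 120 x 75 mm, with a red round grip, lying on the worktop to the right. Origin at the centre of its underside.

How it is judged:
By the outcome, as a careful person would: the job done as asked, in the order asked, and still so for the second after the job is handed in, with the robot touching nothing.
It also fails if it takes over 48 s, if anything falls off the work surface, if the arm or the gripper's body presses on something with over 40 N, if the wrist force passes 120 N, or if a joint passes its speed limit or range.

## Working session

There is one attempt and no reset: what is moved stays moved. The work goes in short steps, Python scripts to look and compute and a tool call to move; the robot and the scene stay as the last step left them, time stands still between calls to the robot, and variables do not carry over. Pictures are saved under pics/ and viewed, about 8 in all and at most 12, crops included, and the job is handed in when it is done.

Besides the shell and the picture viewer there is one more tool, called as name(argument=value, ...) on one line, values as JSON. jog_arm: Moves the arm, as the interface text tells. Its arguments: {"type":"object","properties":{"rows":{"type":"array","items":{"type":"object","properties":{"dx":{"type":"number"},"dy":{"type":"number"},"dz":{"type":"number"},"ax":{"type":"number"},"ay":{"type":"number"},"az":{"type":"number"},"claw":{"type":"number"}}}},"newtons":{"type":"number"}},"required":["rows"]}

```bash
mkdir -p pics; cat > h.py <<'E'
import numpy as np, cv2
from bench import robot
def cam(n):
    c=robot.camera(n); R,_=cv2.Rodrigues(np.array(c["rvec"],float)); c["R"]=R; c["t"]=np.array(c["tvec"],float).ravel(); return c
def save(c,f): cv2.imwrite(f,cv2.cvtColor(c["pixels"],cv2.COLOR_RGB2BGR))
def ray(c,uv,z):
    uv=np.atleast_2d(uv).astype(float)
    d=np.c_[(uv[:,0]-c["cx"])/c["fx"],(uv[:,1]-c["cy"])/c["fy"],np.ones(len(uv))]@c["R"]
    o=-c["R"].T@c["t"]
    return o+d*((z-o[2])/d[:,2])[:,None]
def cloud(c):
    v,u=np.mgrid[:400,:640]; D=c["depth"]
    P=np.stack([(u-c["cx"])/c["fx"]*D,(v-c["cy"])/c["fy"]*D,D],-1)
    return (P-c["t"])@c["R"]
E
python3 - <<'E'
from h import *
for n in("top","scene"):
    c=cam(n); save(c,f"pics/{n}0.png"); print(n,-c["R"].T@c["t"])
print(robot.read_state())
E
```

```text
top [ 2.85774864e-01 -7.32542595e-04  1.74609322e+00]
scene [ 1.21998527 -0.53971567  1.1370717 ]
{'time_s': 0.1, 'joints': array([-7.17389782e+01,  1.26717181e+01,  8.75206013e+01, -5.04227099e-04,
        7.99101541e+01, -7.22513505e+00]), 'dq': array([ 0.01538253, -0.0781712 , -0.17584232, -0.04100952, -0.06850831,
        0.05306652]), 'effort': array([ 8.10069796e-04, -4.95944202e+01, -3.88518763e+01,  7.01523037e-02,
        5.14982908e-02, -5.23716187e-05]), 'ee_pos': array([ 0.26874966, -0.56365088,  0.22952303]), 'orientation': array([-1.79898278e+02, -1.23955943e-02,  2.54862347e+01]), 'contact_force': array([ 0.52382354, -0.37686617,  0.43077767]), 'ft_torque': array([ 0.01943979, -0.00139509, -0.01496094]), 'finger_gap': 0.08683459339101511}
```

View pics/top0.png

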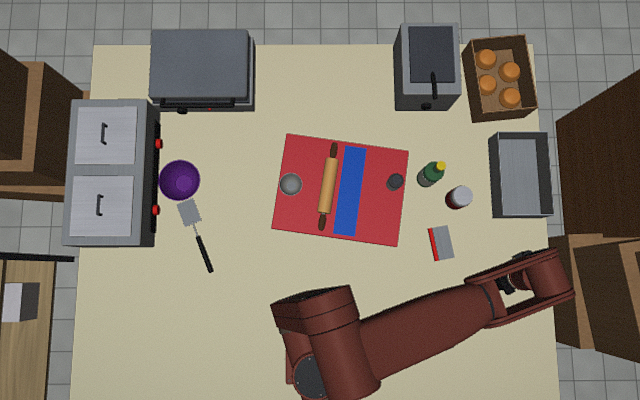

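View pics/scene0.png

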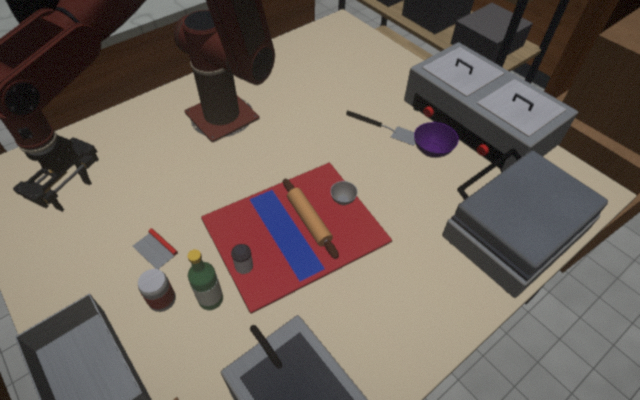

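Top view: the pin is at about (327,186), the band at (350,190) to its right (-y), the bowl at (290,184), the shaker at (396,182) and the bottle at (432,174). The scene view agrees with this layout. Next I'll measure.

```bash
cat >> h.py <<'E'
def hue(c): return cv2.cvtColor(c["pixels"],cv2.COLOR_RGB2HSV)
def big(m):
    n,l,s,_=cv2.connectedComponentsWithStats(m.astype(np.uint8)); return l==1+np.argmax(s[1:,4])
def rect(P):
    (c,wh,a)=cv2.minAreaRect((P[:,:2]*1000).astype(np.float32))
    b=cv2.boxPoints((c,wh,a)); e=b[1]-b[0],b[2]-b[1]; e=max(e,key=np.linalg.norm)
    a=np.degrees(np.arctan2(e[1],e[0])); a=(a+90)%180-90
    return np.round(c,1),np.round(sorted(wh),1),round(a,2)
def px(m): v,u=np.nonzero(m); return np.c_[u,v]
def measure(n):
    c=cam(n); H=hue(c); h,s,v=H[...,0].astype(int),H[...,1],H[...,2]
    box=np.zeros((400,640),bool)
    if n=="top": box[120:255,260:420]=1
    else: box[155:310,195:395]=1
    red=((h<6)|(h>172))&(s>140)&box; blue=(h>105)&(h<125)&(s>140)&box
    wood=(h>7)&(h<24)&(s>60)&(v>110)&box
    B=blue if n=="scene" else blue
    out={}
    out["band"]=rect(ray(c,px(big(blue)),.015)); out["board"]=rect(ray(c,px(cv2.morphologyEx(red.astype(np.uint8),cv2.MORPH_OPEN,np.ones((2,2)))),.015))
    w=big(wood); out["pinray"]=rect(ray(c,px(w),.040))
    P=cloud(c)[w]; out["pinz"]=np.round(np.percentile(P[:,2],[5,50,95]),4)
    t=P[P[:,2]>.058]; 
    if len(t)>10: out["pintop"]=(np.round(t.mean(0)*1000,1),)+rect(t)[1:]
    return c,out,w
E
python3 - <<'E'
from h import *
for n in("top","scene"):
    c,o,w=measure(n); print(n,o,w.sum())
    v=c["pixels"][186,327] if n=="top" else c["pixels"][218,310]; print(v)
E
```

```text
top {'band': (array([ 572.8, -129.4]), array([ 77.8, 325.9]), np.float32(-8.71)), 'board': (array([573.3, -99.6]), array([355.5, 455.9]), np.float32(81.34)), 'pinray': (array([589.2, -49.3]), array([ 48.2, 203.3]), np.float32(-9.29)), 'pinz': array([0.048 , 0.06  , 0.0686]), 'pintop': (array([584.8, -49.1,  66.8]), array([ 43.4, 403.8]), np.float32(-9.41))} 717
[188 152  92]
scene {'band': (array([ 574.3, -130. ]), array([ 73.9, 322. ]), np.float32(-8.69)), 'board': (array([587.2, -99.2]), array([352.9, 452. ]), np.float32(81.41)), 'pinray': (array([572.8, -43.1]), array([ 44.6, 207.4]), np.float32(-9.49)), 'pinz': array([0.0529, 0.0619, 0.0669]), 'pintop': (array([594.5, -54.4,  68.2]), array([109.7, 892.9]), np.float32(-33.86))} 807
[167 124  83]
```

```bash
python3 - <<'E'
from h import *
th=np.radians(-9.2); A=np.array([np.cos(th),np.sin(th)]); N=np.array([np.sin(th),-np.cos(th)])
print("tool",robot.read_state()["ee_pos"][:2]@np.c_[A,N])
for n in("top","scene"):
    c,o,w=measure(n); P=cloud(c)
    a=P[w][:,:2]@A; s=P[w][:,:2]@N; z=P[w][:,2]
    print(n,"a",np.percentile(a,[1,50,99]),"s",np.percentile(s,[2,50,98]))
    # circle fit of cross-section, radius 25 known, z centre 40
    from scipy.optimize import least_squares
    f=least_squares(lambda p:np.hypot(s-p[0],z-p[1])-.025,[np.median(s),.04],loss="soft_l1",f_scale=.003); print("axis s,z",f.x)
    # raised things near path
    near=(P[...,2]>.08)&(P[...,0]>.3)&(P[...,0]<.75)&(P[...,1]<-.2)&(P[...,1]>-.5)&(c["depth"]>0)
    for zz in((.08,.15),(.15,.3)):
        q=P[near&(P[...,2]>zz[0])&(P[...,2]<zz[1])]
        if len(q): print(zz,len(q),q.min(0).round(3),q.max(0).round(3))
    print(c["R"].round(2)[2])
E
```

```text
tool [0.35548836 0.51359976]
top a [0.48687208 0.58340117 0.68398306] s [-0.06832846 -0.0452625  -0.02300384]
axis s,z [-0.04497258  0.03902586]
(0.08, 0.15) 507 [ 0.506 -0.5    0.08 ] [ 0.651 -0.262  0.15 ]
(0.15, 0.3) 241 [ 0.589 -0.437  0.15 ] [ 0.649 -0.382  0.238]
[ 0.15 -0.01 -0.99]
scene a [0.49022583 0.59456302 0.68594419] s [-0.06440063 -0.04058048 -0.0231715 ]
axis s,z [-0.04510242  0.04013613]
(0.08, 0.15) 964 [ 0.511 -0.5    0.08 ] [ 0.656 -0.261  0.15 ]
(0.15, 0.3) 562 [ 0.599 -0.441  0.15 ] [ 0.649 -0.382  0.234]
[-0.49  0.39 -0.78]
```

jog_arm(rows=[{"dx": 0.2,"dy": -0.1,"dz": -0.3,"az": 0.2,"claw": -1},{"dx": 0.8,"dy": -0.5,"dz": -0.5,"az": 0.6,"claw": -1},{"dx": 1.6,"dy": -1.05,"dz": -0.5,"az": 1.2,"claw": -1},{"dx": 2.4,"dy": -1.57,"dz": -0.5,"az": 1.8,"claw": -1},{"dx": 3.2,"dy": -2.1,"dz": -0.5,"az": 2.4,"claw": -1},{"dx": 4.0,"dy": -2.6,"dz": -0.5,"az": 3.0,"claw": -1},{"dx": 4.8,"dy": -3.1,"dz": -0.5,"az": 3.6,"claw": -1},{"dx": 5.6,"dy": -3.7,"dz": -0.5,"az": 4.2,"claw": -1},{"dx": 6.4,"dy": -4.2,"dz": -0.5,"az": 4.8,"claw": -1},{"dx": 7.2,"dy": -4.7,"dz": -0.5,"az": 5.4,"claw": -1},{"dx": 8.0,"dy": -5.2,"dz": -0.5,"az": 6.0,"claw": -1},{"dx": 8.6,"dy": -5.6,"dz": -0.5,"az": 6.94,"claw": -1}], newtons=20)

```text
invalid input
```

```bash
cat >> h.py <<'E'
th=np.radians(-9.2); A=np.array([np.cos(th),np.sin(th)]); N=np.array([np.sin(th),-np.cos(th)])
def st():
    s=robot.read_state(); p=s["ee_pos"]; print("t",round(s["time_s"],2),"a,s,z mm",(np.array([p[:2]@A,p[:2]@N,p[2]])*1000).round(1),"rpy",s["orientation"].round(2),"F",s["contact_force"].round(1),"gap",round(s["finger_gap"],4))
    y=np.radians(s["orientation"][2]); X=np.array([np.cos(y),np.sin(y)]);Y=np.array([np.sin(y),-np.cos(y)])
    return p,X,Y
E
python3 -c "
from h import *
st()"
```

```text
t 0.3 a,s,z mm [355.6 513.8 230.2] rpy [-179.96   -0.     25.49] F [-0.   0.3  0.4] gap 0.0874
```

jog_arm(rows=[{"dx": 0.2,"dy": -0.1,"dz": -0.3,"ax": 0,"ay": 0,"az": 0.2,"claw": -1},{"dx": 0.8,"dy": -0.5,"dz": -0.5,"ax": 0,"ay": 0,"az": 0.6,"claw": -1},{"dx": 1.6,"dy": -1.05,"dz": -0.5,"ax": 0,"ay": 0,"az": 1.2,"claw": -1},{"dx": 2.4,"dy": -1.57,"dz": -0.5,"ax": 0,"ay": 0,"az": 1.8,"claw": -1},{"dx": 3.2,"dy": -2.1,"dz": -0.5,"ax": 0,"ay": 0,"az": 2.4,"claw": -1},{"dx": 4.0,"dy": -2.6,"dz": -0.5,"ax": 0,"ay": 0,"az": 3.0,"claw": -1},{"dx": 4.8,"dy": -3.1,"dz": -0.5,"ax": 0,"ay": 0,"az": 3.6,"claw": -1},{"dx": 5.6,"dy": -3.7,"dz": -0.5,"ax": 0,"ay": 0,"az": 4.2,"claw": -1},{"dx": 6.4,"dy": -4.2,"dz": -0.5,"ax": 0,"ay": 0,"az": 4.8,"claw": -1},{"dx": 7.2,"dy": -4.7,"dz": -0.5,"ax": 0,"ay": 0,"az": 5.4,"claw": -1},{"dx": 8.0,"dy": -5.2,"dz": -0.5,"ax": 0,"ay": 0,"az": 6.0,"claw": -1},{"dx": 8.6,"dy": -5.6,"dz": -0.5,"ax": 0,"ay": 0,"az": 6.94,"claw": -1}], newtons=20)

```text
time_s: 1.5
ee_pos: [0.5377, -0.1239, 0.2557]
orientation: [-180.0, -0.0, -9.3]
contact_force: [-0.6, 0.4, 0.0]
finger_gap: 0.0025
```

```bash
python3 -c "
from h import *
st()"
```

```text
t 1.5 a,s,z mm [550.6  36.3 255.7] rpy [-1.7998e+02 -4.0000e-02 -9.2900e+00] F [-0.6  0.4  0. ] gap 0.0025
```

jog_arm(rows=[{"dx": 0.2,"dy": -0.5,"dz": 0,"ax": 0,"ay": 0,"az": 0,"claw": -1},{"dx": 0.5,"dy": -1.2,"dz": 0,"ax": 0,"ay": 0,"az": 0,"claw": -1},{"dx": 0.73,"dy": -1.83,"dz": 0.2,"ax": 0,"ay": 0,"az": 0,"claw": -1},{"dx": 0.73,"dy": -1.83,"dz": 0.8,"ax": 0,"ay": 0,"az": 0,"claw": -1},{"dx": 0.73,"dy": -1.83,"dz": 1.5,"ax": 0,"ay": 0,"az": 0,"claw": -1},{"dx": 0.73,"dy": -1.83,"dz": 2.2,"ax": 0,"ay": 0,"az": 0,"claw": -1},{"dx": 0.73,"dy": -1.83,"dz": 2.8,"ax": 0,"ay": 0,"az": 0,"claw": -1},{"dx": 0.73,"dy": -1.83,"dz": 3.1,"ax": 0,"ay": 0,"az": 0,"claw": -1},{"dx": 0.73,"dy": -1.83,"dz": 3.25,"ax": 0,"ay": 0,"az": 0,"claw": -1},{"dx": 0.73,"dy": -1.83,"dz": 3.25,"ax": 0,"ay": 0,"az": 0,"claw": -1}])

```text
time_s: 2.5
ee_pos: [0.5872, -0.0419, 0.0928]
orientation: [-180.0, 0.0, -9.2]
contact_force: [-0.3, 1.1, -0.4]
finger_gap: 0.0003
```

```bash
python3 -c "
from h import *
st()
c=cam('scene'); i=cv2.resize(cv2.cvtColor(c['pixels'],cv2.COLOR_RGB2BGR)[120:310,180:400],None,fx=3,fy=3); cv2.imwrite('pics/s1.png',i)"
```

```text
t 2.5 a,s,z mm [586.3 -52.5  92.8] rpy [-1.80e+02  4.00e-02 -9.22e+00] F [-0.3  1.1 -0.4] gap 0.0003
```

View pics/s1.png

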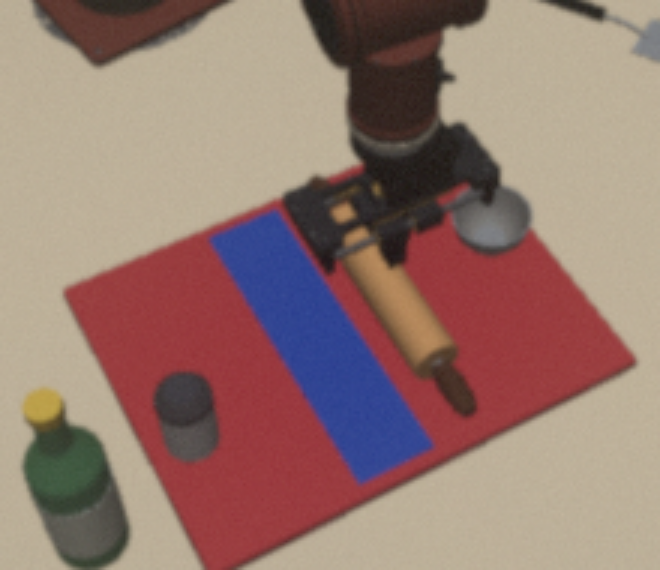

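Scene crop: the closed fingertips (about (395,255)) hang over the mid-barrel, slightly on the bowl side as planned, and clear of the bowl (490,220). I'll come down to touch.

jog_arm(rows=[{"dx": 0,"dy": 0,"dz": 0.2,"ax": 0,"ay": 0,"az": 0,"claw": -1},{"dx": 0,"dy": 0,"dz": 0.34,"ax": 0,"ay": 0,"az": 0,"claw": -1},{"dx": 0,"dy": 0,"dz": 0.38,"ax": 0,"ay": 0,"az": 0,"claw": -1},{"dx": 0,"dy": 0,"dz": 0.4,"ax": 0,"ay": 0,"az": 0,"claw": -1},{"dx": 0,"dy": 0,"dz": 0.4,"ax": 0,"ay": 0,"az": 0,"claw": -1}])

```text
time_s: 3.05
ee_pos: [0.5873, -0.0419, 0.0733]
orientation: [-180.0, 0.0, -9.2]
contact_force: [-0.4, 1.7, 1.2]
finger_gap: 0.0006
```

```bash
python3 -c "
from h import *
st()"
```

```text
t 3.05 a,s,z mm [586.4 -52.5  73.3] rpy [-180.      0.     -9.21] F [-0.4  1.7  1.2] gap 0.0006
```

Barely touching. I'll press 1 mm more.

jog_arm(rows=[{"dx": 0,"dy": 0,"dz": 0.02,"ax": 0,"ay": 0,"az": 0,"claw": -1},{"dx": 0,"dy": 0,"dz": 0.02,"ax": 0,"ay": 0,"az": 0,"claw": -1}])

```text
time_s: 3.25
ee_pos: [0.5875, -0.0419, 0.0731]
orientation: [180.0, -0.0, -9.2]
contact_force: [-3.6, 0.3, 6.9]
finger_gap: 0.0006
```

jog_arm(rows=[{"dx": 0,"dy": 0.05,"dz": 0.01,"ax": 0,"ay": 0,"az": 0,"claw": -1},{"dx": 0,"dy": 0.13,"dz": 0.01,"ax": 0,"ay": 0,"az": 0,"claw": -1},{"dx": 0,"dy": 0.22,"dz": 0.01,"ax": 0,"ay": 0,"az": 0,"claw": -1},{"dx": 0,"dy": 0.31,"dz": 0.01,"ax": 0,"ay": 0,"az": 0,"claw": -1},{"dx": 0,"dy": 0.4,"dz": 0.01,"ax": 0,"ay": 0,"az": 0,"claw": -1}])

```text
time_s: 3.75
ee_pos: [0.5843, -0.0618, 0.0732]
orientation: [180.0, -0.0, -9.2]
contact_force: [-6.1, 1.2, 11.3]
finger_gap: 0.0006
```

```bash
cat >> h.py <<'E'
def pin():
    from scipy.optimize import least_squares
    for n in("top","scene"):
        c,o,w=measure(n); P=cloud(c)[w]; a=P[:,:2]@A; s=P[:,:2]@N; z=P[:,2]
        f=least_squares(lambda p:np.hypot(s-p[0]-p[1]*(a-.587),z-.040)-.025,[np.median(s),0],loss="soft_l1",f_scale=.003)
        print(n,"pin s mm",(f.x[0]*1000).round(1),"skew deg",np.degrees(f.x[1]).round(2),"a",(np.percentile(a,[1,99])*1000).round(0),"band",o["band"],w.sum())
E
python3 -c "
from h import *
st();pin()"
```

```text
t 3.75 a,s,z mm [586.7 -32.4  73.2] rpy [ 1.8e+02 -2.0e-02 -9.2e+00] F [-6.1  1.2 11.3] gap 0.0006
top pin s mm -35.1 skew deg -0.5 a [465. 565.] band (array([ 489.1, -131.3]), array([ 48.9, 161. ]), np.float32(-9.09)) 106
scene pin s mm -35.1 skew deg 0.79 a [562. 687.] band (array([ 574.3, -129.9]), array([ 74.1, 322.1]), np.float32(-8.57)) 484
```

jog_arm(rows=[{"dx": 0,"dy": 0.08,"dz": 0,"ax": 0,"ay": 0,"az": 0,"claw": -1},{"dx": 0,"dy": 0.17,"dz": 0,"ax": 0,"ay": 0,"az": 0,"claw": -1},{"dx": 0,"dy": 0.26,"dz": 0,"ax": 0,"ay": 0,"az": 0,"claw": -1},{"dx": 0,"dy": 0.33,"dz": 0,"ax": 0,"ay": 0,"az": 0,"claw": -1},{"dx": 0,"dy": 0.36,"dz": 0,"ax": 0,"ay": 0,"az": 0,"claw": -1},{"dx": 0,"dy": 0.36,"dz": 0,"ax": 0,"ay": 0,"az": 0,"claw": -1},{"dx": 0,"dy": 0.36,"dz": -0.1,"ax": 0,"ay": 0,"az": 0,"claw": -1},{"dx": 0,"dy": 0.36,"dz": -0.4,"ax": 0,"ay": 0,"az": 0,"claw": -1},{"dx": 0,"dy": 0.36,"dz": -0.4,"ax": 0,"ay": 0,"az": 0,"claw": -1}])

```text
time_s: 4.75
ee_pos: [0.5831, -0.0798, 0.0942]
orientation: [180.0, -0.3, -9.2]
contact_force: [0.9, 0.8, 0.4]
finger_gap: 0.0008
```

```bash
python3 -c "
from h import *
st();pin()"
```

```text
t 4.75 a,s,z mm [588.3 -14.4  94.2] rpy [179.98  -0.25  -9.21] F [0.9 0.8 0.4] gap 0.0008
top pin s mm -28.4 skew deg -4.2 a [463. 571.] band (array([ 486.3, -138.5]), array([ 33.6, 157.1]), np.float32(-9.09)) 121
scene pin s mm -26.4 skew deg 0.61 a [549. 687.] band (array([ 574.3, -129.8]), array([ 74.2, 322. ]), np.float32(-8.57)) 538
```

jog_arm(rows=[{"dx": -0.02,"dy": -0.25,"dz": 0,"ax": 0,"ay": 0,"az": 0,"claw": -1},{"dx": -0.02,"dy": -0.45,"dz": 0,"ax": 0,"ay": 0,"az": 0,"claw": -1},{"dx": -0.02,"dy": -0.45,"dz": 0.15,"ax": 0,"ay": 0,"az": 0,"claw": -1},{"dx": -0.02,"dy": -0.45,"dz": 0.32,"ax": 0,"ay": 0,"az": 0,"claw": -1},{"dx": -0.02,"dy": -0.45,"dz": 0.37,"ax": 0,"ay": 0,"az": 0,"claw": -1},{"dx": -0.02,"dy": -0.45,"dz": 0.4,"ax": 0,"ay": 0,"az": 0,"claw": -1},{"dx": -0.02,"dy": -0.45,"dz": 0.4,"ax": 0,"ay": 0,"az": 0,"claw": -1}])

```text
time_s: 5.55
ee_pos: [0.5834, -0.0568, 0.0723]
orientation: [-180.0, 0.1, -9.2]
contact_force: [-5.7, 2.3, 11.2]
finger_gap: 0.0007
```

```bash
python3 -c "
from h import *
st();pin()"
```

```text
t 5.55 a,s,z mm [585.  -37.2  72.3] rpy [-1.7997e+02  9.0000e-02 -9.2200e+00] F [-5.7  2.3 11.2] gap 0.0007
top pin s mm -23.5 skew deg 3.86 a [464. 564.] band (array([ 572.3, -139.9]), array([ 75.7, 328.2]), np.float32(-4.65)) 108
scene pin s mm -26.0 skew deg 0.13 a [562. 686.] band (array([ 574.3, -129.8]), array([ 74.2, 322. ]), np.float32(-8.57)) 529
```

jog_arm(rows=[{"dx": 0,"dy": 0.05,"dz": 0,"ax": 0,"ay": 0,"az": 0,"claw": -1},{"dx": 0,"dy": 0.14,"dz": 0,"ax": 0,"ay": 0,"az": 0,"claw": -1},{"dx": 0,"dy": 0.25,"dz": 0,"ax": 0,"ay": 0,"az": 0,"claw": -1},{"dx": 0,"dy": 0.37,"dz": 0,"ax": 0,"ay": 0,"az": 0,"claw": -1},{"dx": 0,"dy": 0.49,"dz": 0,"ax": 0,"ay": 0,"az": 0,"claw": -1},{"dx": 0,"dy": 0.61,"dz": 0,"ax": 0,"ay": 0,"az": 0,"claw": -1},{"dx": 0,"dy": 0.72,"dz": 0,"ax": 0,"ay": 0,"az": 0,"claw": -1},{"dx": 0,"dy": 0.82,"dz": 0,"ax": 0,"ay": 0,"az": 0,"claw": -1},{"dx": 0,"dy": 0.86,"dz": 0,"ax": 0,"ay": 0,"az": 0,"claw": -1},{"dx": 0,"dy": 0.86,"dz": 0,"ax": 0,"ay": 0,"az": 0,"claw": -1},{"dx": 0,"dy": 0.86,"dz": -0.15,"ax": 0,"ay": 0,"az": 0,"claw": -1},{"dx": 0,"dy": 0.86,"dz": -0.4,"ax": 0,"ay": 0,"az": 0,"claw": -1}])

```text
time_s: 6.85
ee_pos: [0.5759, -0.0995, 0.0906]
orientation: [-180.0, 0.2, -9.2]
contact_force: [0.2, 1.3, 0.1]
finger_gap: 0.0006
```

```bash
python3 -c "
from h import *
st();pin()"
```

```text
t 6.85 a,s,z mm [584.3   6.1  90.6] rpy [-1.7998e+02  1.5000e-01 -9.2400e+00] F [0.2 1.3 0.1] gap 0.0006
top pin s mm -4.9 skew deg -0.61 a [462. 567.] band (array([ 540.3, -130.3]), array([40.7, 43.1]), np.float32(-10.15)) 110
scene pin s mm -3.5 skew deg 0.3 a [549. 687.] band (array([ 574.3, -130.2]), array([ 73.5, 321.9]), np.float32(-8.57)) 549
```

jog_arm(rows=[{"dx": 0.02,"dy": -0.2,"dz": 0,"ax": 0,"ay": 0,"az": 0,"claw": -1},{"dx": 0.02,"dy": -0.4,"dz": 0,"ax": 0,"ay": 0,"az": 0,"claw": -1},{"dx": 0.02,"dy": -0.4,"dz": 0.15,"ax": 0,"ay": 0,"az": 0,"claw": -1},{"dx": 0.02,"dy": -0.4,"dz": 0.32,"ax": 0,"ay": 0,"az": 0,"claw": -1},{"dx": 0.02,"dy": -0.4,"dz": 0.37,"ax": 0,"ay": 0,"az": 0,"claw": -1},{"dx": 0.02,"dy": -0.4,"dz": 0.4,"ax": 0,"ay": 0,"az": 0,"claw": -1},{"dx": 0.02,"dy": -0.4,"dz": 0.4,"ax": 0,"ay": 0,"az": 0,"claw": -1}])

```text
time_s: 7.65
ee_pos: [0.5807, -0.0797, 0.0724]
orientation: [-180.0, 0.1, -9.2]
contact_force: [-5.1, 2.8, 11.6]
finger_gap: 0.0004
```

jog_arm(rows=[{"dx": 0,"dy": 0.05,"dz": 0,"ax": 0,"ay": 0,"az": 0,"claw": -1},{"dx": 0,"dy": 0.14,"dz": 0,"ax": 0,"ay": 0,"az": 0,"claw": -1},{"dx": 0,"dy": 0.25,"dz": 0,"ax": 0,"ay": 0,"az": 0,"claw": -1},{"dx": 0,"dy": 0.37,"dz": 0,"ax": 0,"ay": 0,"az": 0,"claw": -1},{"dx": 0,"dy": 0.49,"dz": 0,"ax": 0,"ay": 0,"az": 0,"claw": -1},{"dx": 0,"dy": 0.61,"dz": 0,"ax": 0,"ay": 0,"az": 0,"claw": -1},{"dx": 0,"dy": 0.71,"dz": 0,"ax": 0,"ay": 0,"az": 0,"claw": -1},{"dx": 0,"dy": 0.78,"dz": 0,"ax": 0,"ay": 0,"az": 0,"claw": -1},{"dx": 0,"dy": 0.8,"dz": 0,"ax": 0,"ay": 0,"az": 0,"claw": -1},{"dx": 0,"dy": 0.8,"dz": 0,"ax": 0,"ay": 0,"az": 0,"claw": -1},{"dx": 0,"dy": 0.8,"dz": -0.15,"ax": 0,"ay": 0,"az": 0,"claw": -1},{"dx": 0,"dy": 0.8,"dz": -0.4,"ax": 0,"ay": 0,"az": 0,"claw": -1}])

```text
time_s: 8.85
ee_pos: [0.5736, -0.1192, 0.0905]
orientation: [-180.0, 0.2, -9.2]
contact_force: [0.7, -0.5, -0.0]
finger_gap: 0.0003
```

```bash
python3 -c "
from h import *
st();pin()
c=cam('scene'); i=cv2.resize(cv2.cvtColor(c['pixels'],cv2.COLOR_RGB2BGR)[120:310,180:400],None,fx=3,fy=3); cv2.imwrite('pics/s2.png',i)"
```

```text
t 8.85 a,s,z mm [585.2  26.   90.5] rpy [-1.7997e+02  1.6000e-01 -9.2300e+00] F [ 0.7 -0.5 -0. ] gap 0.0003
top pin s mm 17.6 skew deg 2.7 a [464. 567.] band (array([ 536.3, -146.7]), array([31.6, 40.6]), np.float32(-8.09)) 106
scene pin s mm 16.8 skew deg 0.65 a [550. 686.] band (array([ 617.9, -136.7]), array([ 73.5, 233.7]), np.float32(-8.57)) 551
```

View pics/s2.png

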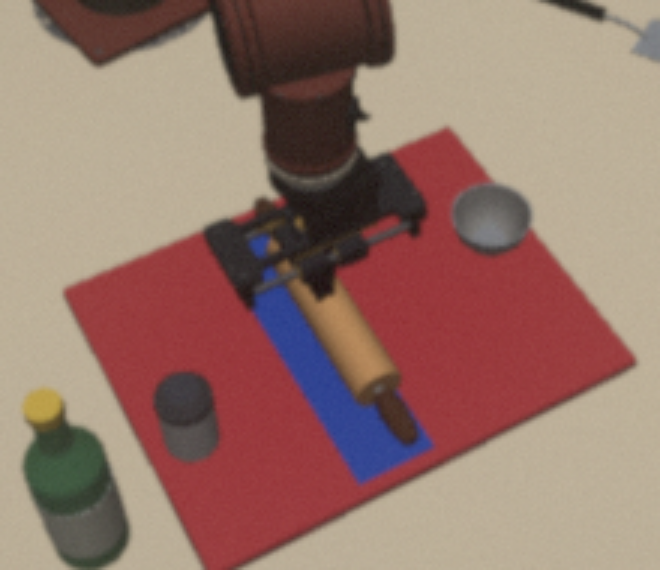

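Crop: the barrel (290,240 to 380,385) straddles the band's near edge and rolls straight; bowl and shaker haven't moved. The pin is at s≈17 mm and the target is 36, so one more stroke should do it.

jog_arm(rows=[{"dx": 0.02,"dy": -0.2,"dz": 0,"ax": 0,"ay": 0,"az": 0,"claw": -1},{"dx": 0.02,"dy": -0.38,"dz": 0,"ax": 0,"ay": 0,"az": 0,"claw": -1},{"dx": 0.02,"dy": -0.38,"dz": 0.15,"ax": 0,"ay": 0,"az": 0,"claw": -1},{"dx": 0.02,"dy": -0.38,"dz": 0.32,"ax": 0,"ay": 0,"az": 0,"claw": -1},{"dx": 0.02,"dy": -0.38,"dz": 0.37,"ax": 0,"ay": 0,"az": 0,"claw": -1},{"dx": 0.02,"dy": -0.38,"dz": 0.4,"ax": 0,"ay": 0,"az": 0,"claw": -1},{"dx": 0.02,"dy": -0.38,"dz": 0.4,"ax": 0,"ay": 0,"az": 0,"claw": -1}])

```text
time_s: 9.7
ee_pos: [0.5784, -0.1006, 0.0724]
orientation: [-180.0, 0.1, -9.2]
contact_force: [-6.7, 2.5, 12.4]
finger_gap: 0.0003
```

jog_arm(rows=[{"dx": 0,"dy": 0.05,"dz": 0,"ax": 0,"ay": 0,"az": 0,"claw": -1},{"dx": 0,"dy": 0.14,"dz": 0,"ax": 0,"ay": 0,"az": 0,"claw": -1},{"dx": 0,"dy": 0.25,"dz": 0,"ax": 0,"ay": 0,"az": 0,"claw": -1},{"dx": 0,"dy": 0.37,"dz": 0,"ax": 0,"ay": 0,"az": 0,"claw": -1},{"dx": 0,"dy": 0.49,"dz": 0,"ax": 0,"ay": 0,"az": 0,"claw": -1},{"dx": 0,"dy": 0.61,"dz": 0,"ax": 0,"ay": 0,"az": 0,"claw": -1},{"dx": 0,"dy": 0.7,"dz": 0,"ax": 0,"ay": 0,"az": 0,"claw": -1},{"dx": 0,"dy": 0.76,"dz": 0,"ax": 0,"ay": 0,"az": 0,"claw": -1},{"dx": 0,"dy": 0.78,"dz": 0,"ax": 0,"ay": 0,"az": 0,"claw": -1},{"dx": 0,"dy": 0.78,"dz": 0,"ax": 0,"ay": 0,"az": 0,"claw": -1},{"dx": 0,"dy": 0.78,"dz": -0.15,"ax": 0,"ay": 0,"az": 0,"claw": -1},{"dx": 0,"dy": 0.78,"dz": -0.4,"ax": 0,"ay": 0,"az": 0,"claw": -1}])

```text
time_s: 10.9
ee_pos: [0.5714, -0.1391, 0.0905]
orientation: [-180.0, 0.2, -9.2]
contact_force: [-0.4, -0.8, -0.2]
finger_gap: 0.0004
```

```bash
python3 -c "
from h import *
st();pin()"
```

```text
t 10.9 a,s,z mm [586.3  46.   90.5] rpy [-1.7996e+02  1.6000e-01 -9.2400e+00] F [-0.4 -0.8 -0.2] gap 0.0004
top pin s mm 38.1 skew deg 1.18 a [466. 568.] band (array([558.6, -95.4]), array([12.9, 23.9]), np.float32(-11.85)) 96
scene pin s mm 37.3 skew deg 0.8 a [553. 686.] band (array([ 618.7, -136.8]), array([ 73.5, 232.3]), np.float32(-8.57)) 543
```

Rolled to s≈37.5 mm (target 36). Now retreat for an unobstructed check.

jog_arm(rows=[{"dx": 0,"dy": 0,"dz": -0.4,"ax": 0,"ay": 0,"az": 0,"claw": -1},{"dx": 0,"dy": 0,"dz": -1.2,"ax": 0,"ay": 0,"az": 0,"claw": -1},{"dx": 0,"dy": 0,"dz": -2.0,"ax": 0,"ay": 0,"az": 0,"claw": -1},{"dx": 0,"dy": 0.1,"dz": -2.8,"ax": 0,"ay": 0,"az": 0,"claw": -1},{"dx": -0.3,"dy": 0.6,"dz": -3.4,"ax": 0,"ay": 0,"az": 0,"claw": -1},{"dx": -0.7,"dy": 1.3,"dz": -3.6,"ax": 0,"ay": 0,"az": 0,"claw": -1},{"dx": -1.1,"dy": 2.1,"dz": -3.6,"ax": 0,"ay": 0,"az": 0,"claw": -1},{"dx": -1.5,"dy": 2.9,"dz": -3.6,"ax": 0,"ay": 0,"az": 0,"claw": -1},{"dx": -1.9,"dy": 3.7,"dz": -3.6,"ax": 0,"ay": 0,"az": 0,"claw": -1},{"dx": -2.3,"dy": 4.5,"dz": -3.6,"ax": 0,"ay": 0,"az": 0,"claw": -1},{"dx": -2.7,"dy": 5.3,"dz": -3.6,"ax": 0,"ay": 0,"az": 0,"claw": -1},{"dx": -3.1,"dy": 6.1,"dz": -3.6,"ax": 0,"ay": 0,"az": 0,"claw": -1}])

```text
time_s: 12.2
ee_pos: [0.3695, -0.4168, 0.2716]
orientation: [180.0, -0.0, -9.2]
contact_force: [1.4, -0.2, 0.5]
finger_gap: 0.0003
```

jog_arm(rows=[{"dx": -0.4,"dy": 0.8,"dz": 0,"ax": 0,"ay": 0,"az": 0,"claw": -1},{"dx": -0.8,"dy": 1.5,"dz": 0,"ax": 0,"ay": 0,"az": 0,"claw": -1},{"dx": -0.8,"dy": 2.0,"dz": 0,"ax": 0,"ay": 0,"az": 0,"claw": -1},{"dx": -0.8,"dy": 2.0,"dz": 0,"ax": 0,"ay": 0,"az": 0,"claw": -1},{"dx": -0.8,"dy": 2.0,"dz": 0,"ax": 0,"ay": 0,"az": 0,"claw": -1}])

```text
time_s: 12.7
ee_pos: [0.315, -0.5078, 0.271]
orientation: [-179.9, 0.0, -9.3]
contact_force: [-0.1, 0.6, 0.3]
finger_gap: 0.0005
```

```bash
python3 -c "
from h import *
st();pin()
c=cam('top'); i=cv2.resize(cv2.cvtColor(c['pixels'],cv2.COLOR_RGB2BGR)[110:270,160:480],None,fx=2.5,fy=2.5); cv2.imwrite('pics/t3.png',i)"
```

```text
t 12.7 a,s,z mm [392.1 450.9 271. ] rpy [-1.7993e+02  2.0000e-02 -9.2700e+00] F [-0.1  0.6  0.3] gap 0.0005
top pin s mm 37.5 skew deg 0.54 a [487. 683.] band (array([ 576.1, -107.5]), array([ 34. , 325.8]), np.float32(-8.6)) 706
scene pin s mm 37.2 skew deg 0.46 a [490. 687.] band (array([ 574.3, -130.1]), array([ 73.5, 321.9]), np.float32(-8.57)) 837
```

View pics/t3.png

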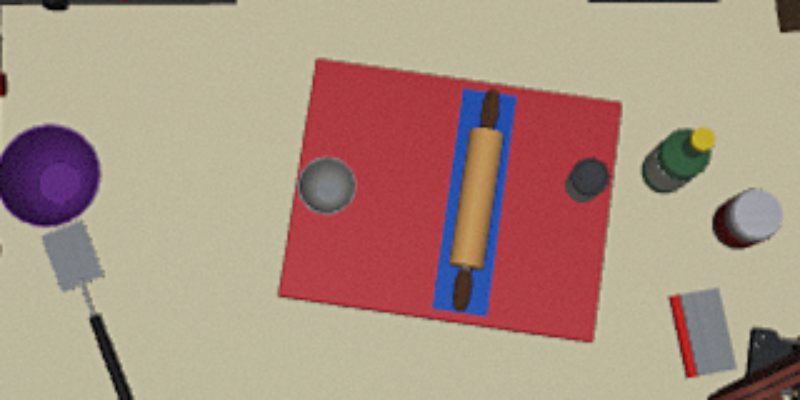

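Top crop: the whole barrel (484,128 to 467,268) lies over the blue band with blue visible on both sides. The bystanders are where they were, and the arm is clear. Handing in.

```bash
python3 -c "
from h import *
print(robot.job_done())"
```

```text
the job is handed in; nothing more can be done
None
```

The pin now lies along the blue band with its whole barrel over it, and the job is handed in at about 12.8 s of robot time.

- **What I did:** With the fingers closed, I pressed lightly (about 7–12 N) on top of the barrel at its middle. Four pushes rolled the pin about 82 mm towards the board's -y side. Each measurement showed the pin moving at about half the fingertip's speed, so it rolled rather than slid. Between pushes I lifted the fingers clear of the pin.
- **Last checks:** With the arm clear, the two cameras put the pin's axis about 1 mm from the band's centre line (±15 mm allowed) and in line with it to within about 0.3°. The barrel's middle moved less than 5 mm along its length. In the last picture the bowl, shaker and other bystanders look unmoved; I did not measure their positions.
- **Disagreements:** The first jog call was refused as invalid input because some row fields were missing, and nothing moved. While the arm blocked the view, the top camera's skew readings were off by up to about 4° and its band readings were also wrong. I disregarded both, and the clear views agreed with each other on the pin.

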